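# Feel out the release notch and pop the ornament chest

### The arm

A 6-joint arm with a two-finger parallel gripper is mounted at the origin on the work surface. World frame = base frame: x ahead of the robot, y to its left, z up, the work surface at z = 0. Lengths are in mm, angles in rad, forces in N, time in s.
With the tool pointing down it reaches from about 350 to 875 mm from the base axis. Payload 4.2 kg.
Tool frame: the origin (TCP) lies at the very end of the fingers, on their centre line; the grasp point (between the pads) lies 19 mm behind it; z points along the fingers, y is the line along which they close (so a half turn about z gives the same grasp; the last joint's range is limited). The gripper opens to 85 mm and grips with 20 to 120 N. Pads are 22 mm wide; open, the fingers measure 114 mm over their backs; the gripper's body (76 mm by 85 mm) begins 54 mm behind the grasp point. The pads swing forward as they close: fully open they stand 13 mm farther back than shut.
Start: joints at [1.608, 0.385, 0.008, 0, -1.194, -0.259], TCP at [137.46, 609.675, 231.312] pointing down, gripper open.
Joint ranges: [-3.14, 3.14], [-1.21, 2.06], [-1.07, 1.41], [-3.16, 2.05], [-2.99, -0.16], [-3.1, 3.1]. Speed limits (rad/s): [2.79, 2.79, 3.14, 3.14, 3.14, 3.14].

### API

Orientations are given as a unit quaternion [x, y, z, w].
In Python, from bench import arm, optics gives the robot as it stands. The module is installed in compiled form; this text tells all that it offers.
- The arm moves only by the tool step_arm, never from a script. Its argument "motion" is a list of rows, each an object with "dr": the turn, a rotation vector about the tool's x, y, z in units of 8 degrees (1.0 is 8 degrees), a list of three; "slide": the shift along the tool's x, y, z in mm, a list of three; "jaw": the finger opening in mm, from 0 to 85.4. A call has exactly 8 rows; each row is the pose to reach, as a shift and turn from the pose commanded when the call began, along the tool's axes at that moment; what a row does not reach only later rows make up. A row lasts 1/8 s, in which the tool goes at most 62.5 mm and 10.7 degrees, less where a joint would pass 70% of its speed; a pose out of reach is approached as far as the arm can. A call with a gripper value outside its range is refused whole. The fingers move at their own pace and stop on an object; the grip force is fixed at half the most. Time passes only in rows, so rows that repeat a pose let the fingers close, or fill a call up. It gives the time, the measured TCP pose, the force, the opening and the grip force at its end, in the units of the state.
- arm.read_state(): the state, without advancing time (a new reading comes with each control period).
- optics.get_image(name): name is "scene" or "top" or "wrist"; returns the picture (420x560x3 uint8, blue, green, red); there is no depth.
- optics.camera_info(name): a dict with "camera_matrix" (3x3 intrinsics, pixels), "k1" (the pictures are not rectified: a ray, as slopes to the right and down, at radius r is drawn at 1 + k1 r^2 times it, then the intrinsics apply), "view" (4x4, takes a point from world to camera coordinates); the wrist camera has in their place "T_tool_cam" (4x4, takes a point from camera to tool coordinates, whose origin is the TCP and whose axes are the flange's). Camera axes: x right, y up, looking along -z (the intrinsics and any distortion apply to the point x, -y, -z); pixel columns grow to the right and rows downward; lengths in mm; the calibration is good to about 2 mm. A picture is of the moment at which its call begins: read the wrist's pose just before it. camera_info takes no time and is no camera call.
- arm.job_done(): hands the job in; it is judged then, once.
The state is a dict: "clock": time; "joints": joint angles; "joint_vel": joint speeds; "joint_efforts": joint torques, N m; "position": TCP position; "ee_rot": TCP orientation; "contact_force": force on the tool from outside, world axes, zero at the start; "wrist_torque": the same for the moment, N m; "gripper_width": finger opening in mm; "grasp_force": force on a finger pad.
Only numpy, scipy, OpenCV 4.12 (cv2) and the standard library are available. Lean on these libraries where they do the work, as an engineer would, in place of code of your own. Each camera call takes 0.05 s, during which the arm holds its last target. There are 200 camera calls.

### The job

Open the ornament chest by touch, with the gripper closed: set a fingertip lightly on the black sprung edge strip right beside the red end cap, run it along the strip towards the white cap until it drops into the release notch, then press the key inside the notch fully down so that the lid rises, and come away. Never touch the lid itself or bear down hard, grasp nothing, and leave the small things standing around undisturbed.

Things in the scene. Friction and masses are not known exactly. Their poses are not given: they have to be found in the camera images.
- chest: wooden ornament chest, fixed to the table, turned by some yaw. Origin on the table under the centre of its main block, which is 160 mm in x, 350 mm in y, 85 mm high, plus a 12 mm lid whose front edge is at x = -85 mm. On its -x side, facing the robot, a ledge 62 mm high runs from x = -180 to -80 mm; over it lies the edge strip, between two end caps (46 mm in x, top at 114 mm)
- edge (a point): middle of the top of the black rubber edge strip, at x = -150, y = 0, z = 100 mm of the chest, same axes. The strip runs straight along y, is 24 mm wide, flat on top, and exposed from y = -100 (red cap) to +100 mm (white cap); in front of and behind it is open air above the ledge
- red_end (a point): the point on the strip's top, on its centre line, where the red end cap begins (y = -100 mm of the chest). Start here: a fingertip's centre within 45 mm of this point, clear of the cap
- white_end (a point): the point on the strip's top, on its centre line, where the white end cap begins (y = +100 mm of the chest). The single notch, 46 mm long in y and cut right through the strip, has its centre 40 to 110 mm from this point; it differs each time and is not reported. In the notch is a grey key, 36 mm in y, 22 mm in x, its top 10 mm below the strip's free top
- strip (a joint): how far the whole edge strip is pushed down, m: 0 free, 0.008 bottomed. It is sprung and moves down level as one piece, with about 1 N to start and 4.5 N at the bottom. It springs back up around a fingertip that has come into the notch, whose end walls then stop the fingertip sideways
- key (a joint): how far the release key in the notch is pressed, m: 0 up, 0.012 fully down (its top is then 78 mm above the table). It takes about 6 to 9 N, and stays where it is left
- lid: the chest's lid, red frame with a clear window, 165 x 350 x 12 mm, hinged on the far rim. Origin on the hinge line, its z axis upright when shut. It is linked to the key: its front edge rises as the key goes down, to 0.2 rad (about 33 mm) with the key fully down
- gnome: small red figurine, loose, 48 mm wide, 94 mm high, origin at the middle of its underside; to be left alone
- pot: small terracotta pot, loose, 68 mm wide, 62 mm high, origin at the middle of its underside; to be left alone
- jar: small glass jar with brass cap, loose, 56 mm wide, 75 mm high, origin at the middle of its underside; to be left alone
- candle: short white candle, loose, 48 mm wide, 57 mm high, origin at the middle of its underside; to be left alone

How it is judged (in metres and radians):
On the way, in this order (a step that is already met when the one before it is completed fails the run):
1. a fingertip presses the strip down by 1 mm or more beside the red cap (within 45 mm of it) (value of joint strip above 0.001 m and y of the grasp point in the frame of chest below -0.055 m and contact force between the fingers and anything else above 0.3 N), for 0.1 s.
2. it has run on along the strip towards the white cap, the strip still pressed down, more than 55 mm from the red cap and before any notch (value of joint strip above 0.001 m and y of the grasp point in the frame of chest above -0.045 m and contact force between the fingers and anything else above 0.3 N and value of joint key below 0.002 m), for 0.05 s.
3. the key in the notch is pressed fully down by the fingers and the lid has risen (value of joint key above 0.01 m and angle between lid's own z axis and vertical above 0.16 rad and contact force between the fingers and anything else above 0.3 N), for 0.1 s.
At the end, for the whole second after the job is handed in: The key stays pressed by more than 10 of its 12 mm, the lid stands raised by more than 0.16 rad and at rest, the strip is back up (within 1 mm), and the gnome, pot, jar and candle are within 15 mm of where they stood (value of joint key above 0.01 m and value of joint strip below 0.001 m and angle between lid's own z axis and vertical above 0.16 rad and angular speed of lid below 0.05 rad/s and distance of each of gnome, pot, jar, candle from where it was at the start of the episode below 0.015 m); the robot touches nothing.
It fails at once if the lid is touched by the robot (over 1 N) (contact force between any of the fingers, the arm and lid above 1 N).
It fails at once if the fingers bear down with more than 40 N (contact force between the fingers and anything else above 40 N).
It fails at once if a bystander is moved, lifted or tipped (distance of any of gnome, pot, jar, candle from where it was at the start of the episode above 0.02 m or angle between any of gnome, pot, jar, candle's own z axis and vertical above 0.4 rad).
It also fails if it takes over 40 s, if anything falls off the work surface, if the arm or the gripper's body presses on something with over 40 N, if the wrist force passes 120 N, or if a joint passes its speed limit or range.

## Working session

There is one attempt and no reset: what is moved stays moved. The work goes in short steps, Python scripts to look and compute and a tool call to move; the robot and the scene stay as the last step left them, time stands still between calls to the robot, and variables do not carry over. Pictures are saved under pics/ and viewed, at most 10 in all, crops included, and the job is handed in when it is done.

Besides the shell and the picture viewer there is one more tool, called after "Request:" as a command line: name --argument value ..., lists and objects as JSON in quotes. step_arm: Moves the arm, as the interface text tells. Its arguments: {"type":"object","properties":{"motion":{"type":"array","items":{"type":"object","properties":{"dr":{"type":"array","items":{"type":"number"}},"slide":{"type":"array","items":{"type":"number"}},"jaw":{"type":"number"}}}}},"required":["motion"]}

```bash
mkdir -p pics; python3 - <<'E'
from bench import arm, optics
import cv2, numpy as np
s=arm.read_state(); print({k:np.round(v,3).tolist() for k,v in s.items()})
for n in ("scene","top"):
    im=optics.get_image(n); cv2.imwrite(f"pics/{n}0.png",im)
    print(n,{k:np.round(v,3).tolist() for k,v in optics.camera_info(n).items()})
print({k:np.round(v,3).tolist() for k,v in optics.camera_info("wrist").items()})
E
```

```text
{'clock': 0.0, 'joints': [1.608, 0.386, 0.007, -0.0, -1.194, -0.259], 'joint_vel': [-0.001, 0.0, -0.0, 0.0, -0.001, -0.001], 'joint_efforts': [-0.0, -39.229, 18.84, 4.186, -0.005, 0.0], 'position': [137.335, 609.112, 230.178], 'ee_rot': [0.994, -0.111, -0.0, 0.001], 'contact_force': [-0.065, -0.139, 0.526], 'wrist_torque': [0.006, 0.029, 0.0], 'grasp_force': 0.0, 'gripper_width': 86.066}
scene {'camera_matrix': [[493.497, 0.0, 286.566], [0.0, 493.497, 210.241], [0.0, 0.0, 1.0]], 'k1': -0.119, 'view': [[0.043, 0.999, -0.018, -23.631], [-0.623, 0.041, 0.781, 293.926], [0.781, -0.022, 0.624, -1688.81], [0.0, 0.0, 0.0, 1.0]]}
top {'camera_matrix': [[419.092, 0.0, 275.022], [0.0, 419.092, 207.741], [0.0, 0.0, 1.0]], 'k1': -0.07, 'view': [[0.024, -0.999, -0.028, 13.184], [0.997, 0.022, 0.071, -604.031], [-0.07, -0.029, 0.997, -847.327], [0.0, 0.0, 0.0, 1.0]]}
{'camera_matrix': [[290.453, 0.0, 277.079], [0.0, 290.453, 204.03], [0.0, 0.0, 1.0]], 'k1': -0.053, 'T_tool_cam': [[0.0, 0.964, 0.267, 67.857], [1.0, -0.001, 0.001, 0.127], [0.001, 0.267, -0.964, -141.665], [0.0, 0.0, 0.0, 1.0]]}
```

View pics/top0.png

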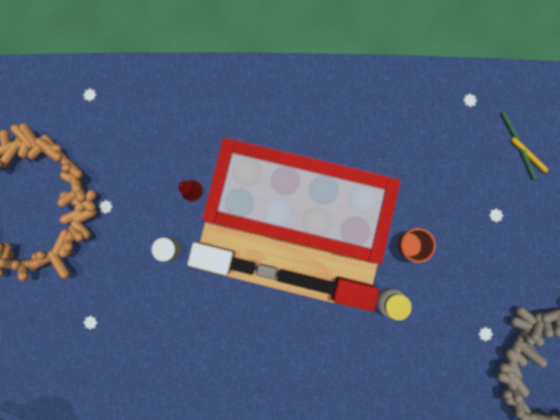

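View pics/scene0.png

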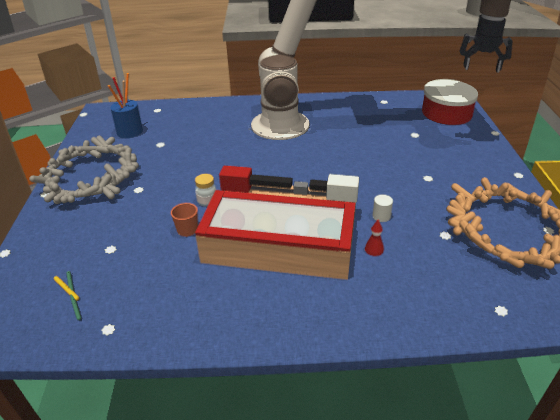

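The top view shows the chest with the red cap at about (356,293), the white cap at (211,259), the black strip between them and the grey key in the notch at (266,271). The scene view agrees, with the key at about (300,187).

```bash
cat > h.py <<'E'
import cv2, numpy as np
from bench import arm, optics
def ray(name,px,pose=None):
    c=optics.camera_info(name); K=np.array(c["camera_matrix"]); k=c["k1"]
    d=(np.array(px,float)-K[:2,2])/K[0,0]; u=d.copy()
    for _ in range(20): u=d/(1+k*(u@u))
    v=np.array([u[0],-u[1],-1.])
    T=np.linalg.inv(np.array(c["view"])) if name!="wrist" else pose@np.array(c["T_tool_cam"])
    return T[:3,3],T[:3,:3]@v
def onz(name,px,z,pose=None):
    o,d=ray(name,px,pose); return o+d*(z-o[2])/d[2]
E
python3 - <<'E'
from h import *
im=cv2.imread("pics/top0.png"); g=im[225:325,170:420]
cv2.imwrite("pics/crop.png",cv2.resize(g,None,fx=3.2,fy=3.2,interpolation=cv2.INTER_CUBIC))
hsv=cv2.cvtColor(im,cv2.COLOR_BGR2HSV); roi=np.zeros(im.shape[:2],np.uint8); roi[240:310,225:345]=1
dark=((hsv[...,2]<55)&(roi>0)).astype(np.uint8)
n,l,st,c=cv2.connectedComponentsWithStats(dark)
for i in range(1,n):
    if st[i,4]>40:
        ys,xs=np.where(l==i); r=cv2.minAreaRect(np.c_[xs,ys].astype(np.float32)); print(st[i],r)
        b=cv2.boxPoints(r); print([np.round(onz("top",p,100)[:2],1).tolist() for p in b])
E
```

```text
[231 258  25  15 233] ((243.20591735839844, 265.676513671875), (23.525955200195312, 10.429031372070312), 14.03624439239502)
[[483.1, 105.5], [502.2, 101.2], [492.6, 58.0], [473.7, 62.3]]
[277 271  60  25 618] ((305.4411315917969, 282.4002380371094), (59.43682861328125, 14.508050918579102), 11.093722343444824)
[[455.8, 21.5], [482.4, 16.9], [463.8, -92.2], [437.4, -87.4]]
```

View pics/crop.png

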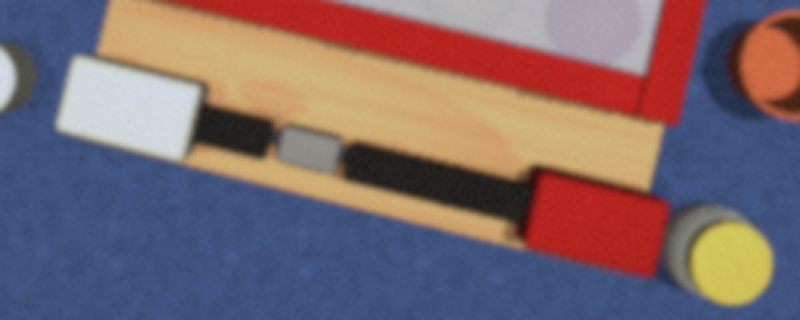

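The crop shows the red cap's inner edge at crop x≈531, the white cap's at x≈196 and the grey key centred near (310,148). Next I fit the chest pose from these.

```bash
cat >> h.py <<'E'
def tool():
    from scipy.spatial.transform import Rotation as R
    s=arm.read_state(); T=np.eye(4); T[:3,:3]=R.from_quat(s["ee_rot"]).as_matrix(); T[:3,3]=s["position"]; return s,T
E
python3 - <<'E'
from h import *
P=lambda x,y,z: onz("top",(170+x/3.2-.35,225+y/3.2-.35),z)[:2]
cor=[P(537,172,114),P(525,240,114),P(205,86,114),P(188,158,114)]
mod=[(-127,-100),(-173,-100),(-127,100),(-173,100)]
A=np.array(mod,float);B=np.array(cor); a=A-A.mean(0); b=B-B.mean(0)
yaw=np.arctan2((a[:,0]*b[:,1]-a[:,1]*b[:,0]).sum(),(a*b).sum())
R=np.array([[np.cos(yaw),-np.sin(yaw)],[np.sin(yaw),np.cos(yaw)]]); t=B.mean(0)-R@A.mean(0)
print("yaw",np.degrees(yaw),"t",t,"res",(B-A@R.T-t).round(1).tolist())
k=P(310,148,90); print("key in chest",R.T@(k-t))
for n,q in (("start",(-150,-75)),("key",R.T@(k-t))): print(n,R@np.array(q)+t)
s,T=tool(); print(T.round(3))
print("tool x yaw",np.degrees(np.arctan2(T[1,0],T[0,0])))
for n,q in (("start",(-150,-75)),("mid",(-150,-30)),("key",(-150,(R.T@(k-t))[1]))): print(n,T[:3,:3].T@(np.r_[R@np.array(q)+t,100]-T[:3,3]))
E
```

```text
yaw -12.46169792909374 t [618.569827   -25.90746046] res [[-3.0, 3.1], [3.2, -0.7], [-1.8, -0.5], [1.6, -1.8]]
key in chest [-150.57024026   32.36965617]
start [455.91973668 -66.77245917]
key [478.53189782  38.19066964]
[[ 9.75000e-01 -2.20000e-01 -0.00000e+00  1.37368e+02]
 [-2.20000e-01 -9.75000e-01 -2.00000e-03  6.09175e+02]
 [ 0.00000e+00  2.00000e-03 -1.00000e+00  2.30314e+02]
 [ 0.00000e+00  0.00000e+00  0.00000e+00  1.00000e+00]]
tool x yaw -12.719670100693959
start [459.55408717 588.95790076 131.53116976]
mid [459.35147699 543.95844697 131.44112765]
key [459.07066082 481.58954783 131.31632997]
```

Request:
step_arm --motion '[{"dr":[0,0,0],"slide":[30,30,0],"jaw":0},{"dr":[0,0,0],"slide":[65,70,0],"jaw":0},{"dr":[0,0,0],"slide":[100,115,0],"jaw":0},{"dr":[0,0,0],"slide":[135,160,0],"jaw":0},{"dr":[0,0,0],"slide":[170,205,0],"jaw":0},{"dr":[0,0,0],"slide":[205,250,0],"jaw":0},{"dr":[0,0,0],"slide":[240,295,0],"jaw":0},{"dr":[0,0,0],"slide":[270,340,0],"jaw":0}]'

```text
clock: 1.1
position: [326.3, 216.7, 231.2]
ee_rot: [0.994, -0.111, -0.0, 0.0]
contact_force: [0.5, -0.0, -0.2]
gripper_width: 0.0
grasp_force: 0.0
```

Request:
step_arm --motion '[{"dr":[0,0,0],"slide":[35,45,0],"jaw":0},{"dr":[0,0,0],"slide":[70,90,0],"jaw":0},{"dr":[0,0,0],"slide":[105,135,0],"jaw":0},{"dr":[0,0,0],"slide":[140,180,10],"jaw":0},{"dr":[0,0,0],"slide":[170,220,20],"jaw":0},{"dr":[0,0,0],"slide":[190,249,40],"jaw":0},{"dr":[0,0,0],"slide":[190,249,60],"jaw":0},{"dr":[0,0,0],"slide":[190,249,60],"jaw":0}]'

```text
clock: 2.1
position: [455.2, -66.8, 169.7]
ee_rot: [0.994, -0.111, -0.002, 0.001]
contact_force: [-0.6, -0.3, 0.2]
gripper_width: -0.1
grasp_force: 0.0
```

```bash
python3 - <<'E'
from h import *
s,T=tool(); print(s["position"])
im=optics.get_image("wrist"); cv2.imwrite("pics/w1.png",im); np.save("T1.npy",T)
E
```

```text
[455.23349951 -66.7611933  169.66050456]
```

View pics/w1.png

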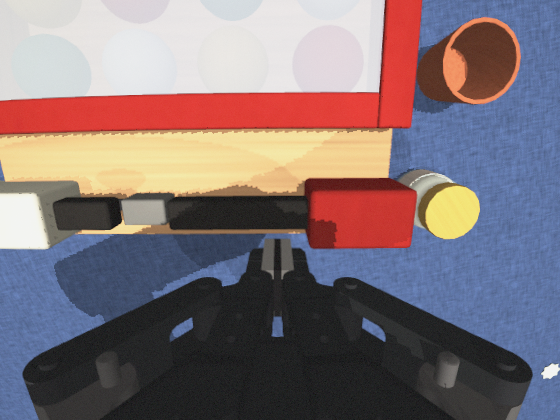

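The wrist view shows the strip at rows 197–228, the red cap's inner edge at x≈307, the key at about (147,209), and the closed fingertip at (278,242) in line with the strip, to be checked by projection.

```bash
python3 - <<'E'
from h import *
T=np.load("T1.npy"); im=cv2.imread("pics/w1.png")
yaw=np.radians(-12.46); R=np.array([[np.cos(yaw),-np.sin(yaw)],[np.sin(yaw),np.cos(yaw)]]); t=np.array([618.57,-25.9])
def inch(px,z): return (R.T@(onz("wrist",px,z,T)[:2]-t)).round(1)
for n,px,z in (("strip up R",(300,197),100),("strip low R",(300,228),100),("strip low L",(175,228),100),("redcap low",(308,246),114),("red up",(306,180),114),("white low",(51,247),114),("notch right",(170,222),100),("notch left",(120,222),100),("key low",(147,223),90),("lid front",(300,128),97),("lid front l",(20,133),97),("lid corner",(410,127),97)): print(n,inch(px,z))
for x in (240,200,147): print(x,[(r,im[r,x].tolist()) for r in range(192,234,3)])
E
```

```text
strip up R [-136.3  -92.5]
strip low R [-161.   -92.9]
strip low L [-160.6    4.3]
redcap low [-169.9  -97.9]
red up [-120.6  -95.3]
white low [-170.8   97.5]
notch right [-155.6    7.7]
notch left [-155.5   47.5]
key low [-159.9   30.8]
lid front [-86.1 -92. ]
lid front l [-86.  117.4]
lid corner [ -85.2 -171.7]
240 [(192, [85, 119, 156]), (195, [68, 92, 124]), (198, [32, 31, 29]), (201, [23, 30, 32]), (204, [24, 27, 32]), (207, [38, 40, 42]), (210, [29, 34, 36]), (213, [33, 33, 36]), (216, [36, 36, 40]), (219, [34, 34, 38]), (222, [28, 28, 33]), (225, [30, 29, 33]), (228, [31, 35, 33]), (231, [81, 114, 151])]
200 [(192, [139, 201, 240]), (195, [76, 104, 136]), (198, [24, 21, 24]), (201, [28, 30, 31]), (204, [37, 38, 40]), (207, [34, 38, 37]), (210, [28, 26, 34]), (213, [36, 37, 37]), (216, [29, 32, 33]), (219, [37, 35, 39]), (222, [35, 37, 38]), (225, [36, 37, 40]), (228, [28, 31, 32]), (231, [82, 116, 151])]
147 [(192, [122, 172, 223]), (195, [63, 68, 69]), (198, [69, 73, 73]), (201, [149, 159, 161]), (204, [159, 172, 175]), (207, [159, 169, 173]), (210, [159, 168, 173]), (213, [160, 170, 174]), (216, [156, 167, 170]), (219, [155, 167, 169]), (222, [155, 164, 170]), (225, [140, 195, 235]), (228, [83, 117, 155]), (231, [81, 114, 151])]
```

Request:
step_arm --motion '[{"dr":[0,0,0],"slide":[1,-5,15],"jaw":0},{"dr":[0,0,0],"slide":[1,-5,32],"jaw":0},{"dr":[0,0,0],"slide":[1,-5,48],"jaw":0},{"dr":[0,0,0],"slide":[1,-5,58],"jaw":0},{"dr":[0,0,0],"slide":[1,-5,63],"jaw":0},{"dr":[0,0,0],"slide":[1,-5,66],"jaw":0},{"dr":[0,0,0],"slide":[1,-5,66],"jaw":0},{"dr":[0,0,0],"slide":[1,-5,66],"jaw":0}]'

```text
clock: 3.15
position: [459.0, -61.4, 105.7]
ee_rot: [0.994, -0.111, 0.0, -0.0]
contact_force: [-0.2, 0.8, 0.8]
gripper_width: 0.0
grasp_force: 0.0
```

Request:
step_arm --motion '[{"dr":[0,0,0],"slide":[0,0,1],"jaw":0},{"dr":[0,0,0],"slide":[0,0,2],"jaw":0},{"dr":[0,0,0],"slide":[0,0,3],"jaw":0},{"dr":[0,0,0],"slide":[0,0,4],"jaw":0},{"dr":[0,0,0],"slide":[0,0,5],"jaw":0},{"dr":[0,0,0],"slide":[0,0,6],"jaw":0},{"dr":[0,0,0],"slide":[0,0,6],"jaw":0},{"dr":[0,0,0],"slide":[0,0,6],"jaw":0}]'

```text
clock: 4.15
position: [458.7, -61.4, 99.4]
ee_rot: [0.994, -0.111, 0.0, 0.0]
contact_force: [-0.5, -0.8, 1.2]
gripper_width: 0.1
grasp_force: 0.5
```

Request:
step_arm --motion '[{"dr":[0,0,0],"slide":[0,0,1],"jaw":0},{"dr":[0,0,0],"slide":[0,0,2],"jaw":0},{"dr":[0,0,0],"slide":[0,0,3],"jaw":0},{"dr":[0,0,0],"slide":[0,0,4],"jaw":0},{"dr":[0,0,0],"slide":[0,0,4],"jaw":0},{"dr":[0,0,0],"slide":[0,0,4],"jaw":0},{"dr":[0,0,0],"slide":[0,0,4],"jaw":0},{"dr":[0,0,0],"slide":[0,0,4],"jaw":0}]'

```text
clock: 5.15
position: [458.7, -61.4, 95.3]
ee_rot: [0.994, -0.111, 0.0, 0.0]
contact_force: [-1.0, 0.1, 3.0]
gripper_width: 0.1
grasp_force: 1.4
```

Request:
step_arm --motion '[{"dr":[0,0,0],"slide":[0,-6,0],"jaw":0},{"dr":[0,0,0],"slide":[0,-12,0],"jaw":0},{"dr":[0,0,0],"slide":[0,-18,0],"jaw":0},{"dr":[0,0,0],"slide":[0,-24,0],"jaw":0},{"dr":[0,0,0],"slide":[0,-30,0],"jaw":0},{"dr":[0,0,0],"slide":[0,-36,0],"jaw":0},{"dr":[0,0,0],"slide":[0,-42,0],"jaw":0},{"dr":[0,0,0],"slide":[0,-48,0],"jaw":0}]'

```text
clock: 6.15
position: [469.3, -14.2, 95.3]
ee_rot: [0.994, -0.111, -0.0, 0.0]
contact_force: [0.2, -2.9, 3.1]
gripper_width: 0.1
grasp_force: 1.5
```

Request:
step_arm --motion '[{"dr":[0,0,0],"slide":[0,-8,0],"jaw":0},{"dr":[0,0,0],"slide":[0,-16,0],"jaw":0},{"dr":[0,0,0],"slide":[0,-24,0],"jaw":0},{"dr":[0,0,0],"slide":[0,-32,0],"jaw":0},{"dr":[0,0,0],"slide":[0,-40,0],"jaw":0},{"dr":[0,0,0],"slide":[0,-46,0],"jaw":0},{"dr":[0,0,0],"slide":[0,-51,0],"jaw":0},{"dr":[0,0,0],"slide":[0,-51,0],"jaw":0}]'

```text
clock: 7.15
position: [480.5, 35.6, 95.1]
ee_rot: [0.994, -0.11, -0.0, -0.0]
contact_force: [-0.0, -0.4, -0.9]
gripper_width: -0.1
grasp_force: 0.0
```

Request:
step_arm --motion '[{"dr":[0,0,0],"slide":[0,0,1],"jaw":0},{"dr":[0,0,0],"slide":[0,0,2],"jaw":0},{"dr":[0,0,0],"slide":[0,0,4],"jaw":0},{"dr":[0,0,0],"slide":[0,0,6],"jaw":0},{"dr":[0,0,0],"slide":[0,0,8],"jaw":0},{"dr":[0,0,0],"slide":[0,0,10],"jaw":0},{"dr":[0,0,0],"slide":[0,0,10],"jaw":0},{"dr":[0,0,0],"slide":[0,0,10],"jaw":0}]'

```text
clock: 8.15
position: [480.4, 35.0, 85.6]
ee_rot: [0.994, -0.111, 0.0, 0.0]
contact_force: [-1.6, -0.8, 6.2]
gripper_width: 0.2
grasp_force: 2.7
```

Request:
step_arm --motion '[{"dr":[0,0,0],"slide":[0,0,1],"jaw":0},{"dr":[0,0,0],"slide":[0,0,2],"jaw":0},{"dr":[0,0,0],"slide":[0,0,3],"jaw":0},{"dr":[0,0,0],"slide":[0,0,4],"jaw":0},{"dr":[0,0,0],"slide":[0,0,5],"jaw":0},{"dr":[0,0,0],"slide":[0,0,6],"jaw":0},{"dr":[0,0,0],"slide":[0,0,6.5],"jaw":0},{"dr":[0,0,0],"slide":[0,0,6.5],"jaw":0}]'

```text
clock: 9.15
position: [480.5, 35.0, 79.1]
ee_rot: [0.994, -0.111, 0.0, 0.0]
contact_force: [-2.4, -0.9, 5.4]
gripper_width: -0.3
grasp_force: 2.6
```

Request:
step_arm --motion '[{"dr":[0,0,0],"slide":[0,0,0.5],"jaw":0},{"dr":[0,0,0],"slide":[0,0,1],"jaw":0},{"dr":[0,0,0],"slide":[0,0,1.3],"jaw":0},{"dr":[0,0,0],"slide":[0,0,1.3],"jaw":0},{"dr":[0,0,0],"slide":[0,0,1.3],"jaw":0},{"dr":[0,0,0],"slide":[0,0,1.3],"jaw":0},{"dr":[0,0,0],"slide":[0,0,1.3],"jaw":0},{"dr":[0,0,0],"slide":[0,0,1.3],"jaw":0}]'

```text
clock: 10.15
position: [480.4, 35.0, 78.0]
ee_rot: [0.994, -0.111, 0.0, 0.0]
contact_force: [-3.0, -0.7, 7.5]
gripper_width: 0.1
grasp_force: 3.5
```

Request:
step_arm --motion '[{"dr":[0,0,0],"slide":[0,0,0.3],"jaw":0},{"dr":[0,0,0],"slide":[0,0,0.6],"jaw":0},{"dr":[0,0,0],"slide":[0,0,0.6],"jaw":0},{"dr":[0,0,0],"slide":[0,0,0.6],"jaw":0},{"dr":[0,0,0],"slide":[0,0,0.6],"jaw":0},{"dr":[0,0,0],"slide":[0,0,0.6],"jaw":0},{"dr":[0,0,0],"slide":[0,0,0.6],"jaw":0},{"dr":[0,0,0],"slide":[0,0,0.6],"jaw":0}]'

```text
clock: 11.15
position: [480.5, 35.0, 78.0]
ee_rot: [0.994, -0.11, 0.0, 0.0]
contact_force: [-4.2, 0.1, 11.3]
gripper_width: 0.0
grasp_force: 5.6
```

```bash
python3 - <<'E'
from h import *
im=optics.get_image("scene"); cv2.imwrite("pics/s2.png",im)
E
```

```text
(no output)
```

View pics/s2.png

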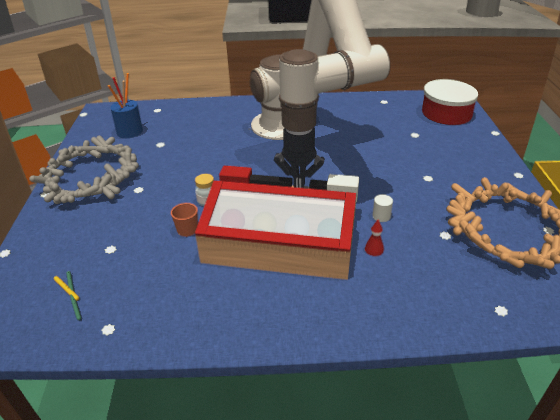

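The lid's front edge has risen to row ~187 from ~196. The fingertip stands in the notch, and the force climbed to 11 N with no further travel, so the key is bottomed. Now straight up and away.

Request:
step_arm --motion '[{"dr":[0,0,0],"slide":[0,0,-5],"jaw":0},{"dr":[0,0,0],"slide":[0,0,-15],"jaw":0},{"dr":[0,0,0],"slide":[0,0,-30],"jaw":0},{"dr":[0,0,0],"slide":[0,0,-50],"jaw":0},{"dr":[0,0,0],"slide":[0,0,-75],"jaw":0},{"dr":[0,0,0],"slide":[0,0,-100],"jaw":0},{"dr":[0,0,0],"slide":[0,0,-120],"jaw":0},{"dr":[0,0,0],"slide":[0,0,-120],"jaw":0}]'

```text
clock: 12.2
position: [481.4, 35.5, 198.5]
ee_rot: [0.994, -0.111, 0.002, -0.001]
contact_force: [-0.0, 0.1, -0.0]
gripper_width: -0.2
grasp_force: 0.0
```

```bash
python3 - <<'E'
from h import *
cv2.imwrite("pics/s3.png",np.hstack([optics.get_image("wrist")[::,:400],optics.get_image("scene")[130:550,140:540][:290].copy() if 0 else cv2.copyMakeBorder(optics.get_image("scene")[130:290,160:420],0,260,0,0,cv2.BORDER_CONSTANT)]))
E
```

```text
(no output)
```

View pics/s3.png

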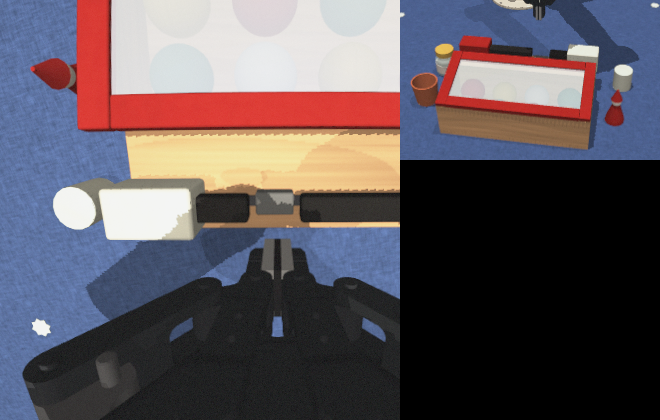

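The key is down at (274,203), the lid stays raised, the strip is level, the bystanders are in place and the gripper is clear.

```bash
python3 -c "
from bench import arm
print(arm.job_done())"
```

```text
the job is handed in; nothing more can be done
None
```

The job is handed in at about 12 s: I ran the fingertip along the strip from the red cap into the notch and pressed the key fully down; the last picture shows the lid staying raised, the gripper clear and the small things undisturbed, but no verdict came back.

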